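# Load the dropper bottle into the flap-covered dosing dock

### The job

Load the dropper bottle into the dosing dock: hold it upright by its rubber bulb, push the sprung flap in the top of the dock open with its foot, and keep pressing it down gently until the stiff seat inside has gone fully down onto its stop, then let go and leave the bottle standing in the dock. Push with no more than a firm fingertip's force (stay under 25 N), feel for the end, because the seat's height is not known, and leave the other things alone.

Things in the scene. Friction and masses are not known exactly. Their poses are not given: they have to be found in the camera images.
- bottle_centre (a point): Centre (on the axis, 51 mm above the flat foot) of the small upright amber dropper bottle, 102 mm tall, about 70 g: body 33 mm in diameter up to 70 mm, black cap 24 mm in diameter up to 77 mm, then a black rubber bulb 13 mm in diameter to the top. Grip the bulb, about 90 mm above the foot (it does not give): up to 62 mm of the bottle will be inside the dock. z: the axis, up.
- dock: Dosing dock, fixed to the worktop: white upright block 76 mm (x) x 74 mm (y) x 92 mm high on a 92 x 86 mm foot plate. Origin: centre of its underside; x points from its front (small dark window) to its back, z up; it stands turned about z. In its top is one bay, 47.5 mm along its x and 41 mm along its y, closed by the flap.
- bay_mouth (a point): Point in the plane of the dock's top, 92 mm above the worktop, over which the bottle's axis belongs for inserting; axes as the dock's. From here the bay reaches 20 mm to the front, 27.5 mm to the back (of which the open flap takes 7 mm) and 20.5 mm to either side: about 4 mm of play round the bottle.
- flap (a joint): Grey plate 40 mm long over the bay, hinged along the bay's back edge. 0 = shut, level; grows as its front edge is pushed down into the bay, 1.5 rad = hanging down. A spring shuts it (0.04 N m, growing to 0.084 N m). Opening it with the bottle's foot takes up to about 6 N; then it leans on the bottle's side with about 2 N, also when the bottle is home.
- seat (a joint): Seat plate in the bay under the flap. 0 = raised (starts at 0 to 2 mm), 0.010 m = down on its stop. No spring: it slides only under about 5 N, more than the bottle's weight, and stays where left. Its height is set differently in each dock and not given: on the stop its top lies 42 to 62 mm below the dock's top. Feel for the stop, a firm rubber: there the force rises from 8 N by 6 N per mm.
- dosing_cup: Bystander: white open cup, 66 mm in diameter, 50 mm high, standing on the worktop; origin at the centre of its underside.
- tape_roll: Bystander: black roll of tape, 58 mm in diameter, 19 mm high, lying on the worktop; origin at the centre of its underside.
- clothes_peg: Bystander: white clothes peg, 72 mm along its y x 15 x 12 mm high, lying on the worktop; origin at the centre of its underside.

How it is judged:
By the outcome, as a careful person would: the job done as asked, in the order asked, and still so for the second after the job is handed in, with the robot touching nothing.
It also fails if it takes over 45 s, if anything falls off the work surface, if the arm or the gripper's body presses on something with over 40 N, if the wrist force passes 120 N, or if a joint passes its speed limit or range.

### The arm

A 7-joint arm with a two-finger parallel gripper is mounted at the origin on a cart in front of the work surface, level with it; the furniture and walls round the work are solid. World frame = base frame: x ahead of the robot, y to its left, z up, the work surface at z = 0. Lengths are in m, angles in rad, forces in N, time in s.
With the tool pointing down it reaches from about 0.4 to 0.85 m from the base axis. Payload 4.5 kg.
Tool frame: the origin (TCP) lies at the very end of the fingers, on their centre line; the grasp point (between the pads) lies 19 mm behind it; z points along the fingers, y is the line along which they close (so a half turn about z gives the same grasp; the last joint's range is limited). The gripper opens to 88 mm and grips with 3 to 60 N. Pads are 18 mm wide; open, the fingers measure 123 mm over their backs; the gripper's body (75 mm by 187 mm) begins 45 mm behind the grasp point.
Start: joints at [0.756, 0.689, -0.195, 1.565, 0.157, 0.902, -0.215], TCP at [0.469, -0.413, 0.239] pointing down, gripper open.
Joint ranges: [-3.01, 3.01], [-0.46, 2.08], [-1.47, 1.51], [0.13, 2.56], [-1, 4.14], [0.04, 2.09], [-2.66, 2.66]. Speed limits (rad/s): [2.57, 2.57, 3.14, 3.14, 3.14, 3.14, 3.14].

### API

Orientations are given as a unit quaternion [w, x, y, z].
In Python, from bench import arm gives the robot as it stands.
- The arm moves only by the tool carry_out, never from a script. Its argument "plan" is a list of rows, each a list of 3 entries, a list of its own where there are three numbers: the finger opening in m, from 0 to 0.0881, then the shift along the tool's x, y, z in m, then the turn about the tool's z in rad. A call has 1 to 5 rows; each row shifts and turns the commanded pose from where the row before left it, along the tool's axes as they then stand; what a row does not reach is not made up. A row lasts 1/8 s, in which the tool goes at most 62.5 mm and 10.7 degrees, less where a joint would pass 70% of its speed; a pose out of reach is approached as far as the arm can. A call is refused whole if a number of a shift passes 0.0625 or a number of a turn 0.188, either way. A call with a gripper value outside its range is refused whole. The fingers move at their own pace and stop on an object; "grip_force" is the grip in N (left out, the last holds). Time passes only in rows, so rows that do not move let the fingers close. It gives the time, the measured TCP pose, the force, the opening and the grip force at its end, in the units of the state.
- arm.read_state(): the state, without advancing time (a new reading comes with each control period).
- arm.capture(name): name is "side" or "top"; returns (picture, depth): 384x512x3 uint8, red, green, blue; 384x512 float32, m along the optical axis (not along the pixel's ray), 0 where there is no reading.
- arm.calibration(name): a dict with "fx", "fy", "cx", "cy" (pixels), "k1" (the pictures are not rectified: a ray, as slopes to the right and down, at radius r is drawn at 1 + k1 r^2 times it, then the intrinsics apply), "position" and "attitude" of the camera in the world. Camera axes: x right, y up, looking along -z (the intrinsics and any distortion apply to the point x, -y, -z); pixel columns grow to the right and rows downward; lengths in m; the calibration is good to about 2 mm. A picture is of the moment at which its call begins. calibration takes no time and is no camera call.
- arm.sign_off(): hands the job in; it is judged then, once.
The state is a dict: "time": time; "joint_pos": joint angles; "dq": joint speeds; "joint_torque": joint torques, N m; "eef_pos": TCP position; "tool_rot": TCP orientation; "ft_force": force on the tool from outside, world axes, zero at the start; "ft_torque": the same for the moment, N m; "finger_gap": finger opening in m; "grasp_force": force on a finger pad.
Only numpy, scipy, OpenCV 4.12 (cv2) and the standard library are available. Lean on these libraries where they do the work, as an engineer would, in place of code of your own. Each camera call takes 0.05 s, during which the arm holds its last target. There are 200 camera calls.

## Working session

There is one attempt and no reset: what is moved stays moved. The work goes in short steps, Python scripts to look and compute and a tool call to move; the robot and the scene stay as the last step left them, time stands still between calls to the robot, and variables do not carry over. Pictures are saved under pics/ and viewed, at most 10 in all, crops included, and the job is handed in when it is done.

Besides the shell and the picture viewer there is one more tool, called after "Call:" in YAML: its name, and indented under it one key for each argument. carry_out: Moves the arm, as the interface text tells. Its arguments: {"type":"object","properties":{"plan":{"type":"array","items":{"type":"array"}},"grip_force":{"type":"number"}},"required":["plan"]}

```bash
mkdir -p pics; cat > h.py <<'E'
import numpy as np,cv2
from scipy.spatial.transform import Rotation as R
from bench import arm
def rot(a):
    a=np.array(a,float)
    return a if a.shape==(3,3) else R.from_quat(np.r_[a[1:],a[0]]).as_matrix()
def world(name,d):
    c=arm.calibration(name);K=np.array([[c['fx'],0,c['cx']],[0,c['fy'],c['cy']],[0,0,1]])
    v,u=np.mgrid[:384,:512]
    p=cv2.undistortPoints(np.stack([u.ravel(),v.ravel()],1).astype(np.float64)[:,None],K,np.array([c['k1'],0,0,0.]))[:,0].reshape(384,512,2)
    P=np.stack([p[...,0]*d,-p[...,1]*d,-d],-1)@rot(c['attitude']).T+np.array(c['position'])
    P[d==0]=np.nan
    return P
E
python3 - <<'E'
from h import *
for n in('side','top'):
    im,d=arm.capture(n);cv2.imwrite(f'pics/{n}0.png',im[...,::-1]);np.save(n+'0.npy',world(n,d));print(arm.calibration(n))
s=arm.read_state();print({k:np.round(v,3) for k,v in s.items()})
a=cv2.imread('pics/side0.png');b=cv2.imread('pics/top0.png')
E
```

```text
{'fx': 377.6489605934196, 'fy': 377.6489605934196, 'cx': 263.77818591240793, 'cy': 193.29197588298365, 'k1': -0.11460441463737371, 'position': array([0.13047489, 0.36900728, 0.78599584]), 'attitude': array([-0.39819494, -0.14242477,  0.30394533,  0.85368215])}
{'fx': 416.1034057068844, 'fy': 416.1034057068844, 'cx': 264.6576992253962, 'cy': 186.12595196302595, 'k1': -0.09328174671405726, 'position': array([0.38373143, 0.02636996, 1.30243323]), 'attitude': array([ 0.71195134,  0.04524195, -0.04578049, -0.69927291])}
{'time': np.float64(0.1), 'joint_pos': array([ 0.756,  0.69 , -0.195,  1.566,  0.157,  0.902, -0.215]), 'dq': array([-0.   , -0.001, -0.   , -0.001,  0.   , -0.001,  0.001]), 'joint_torque': array([-2.0000e-03, -5.2850e+01, -1.2710e+00, -1.5384e+01, -5.2000e-02,
        2.0000e-03,  0.0000e+00]), 'eef_pos': array([ 0.469, -0.413,  0.238]), 'tool_rot': array([-0.001,  0.911,  0.412, -0.   ]), 'ft_force': array([ 0.212, -0.091,  0.05 ]), 'ft_torque': array([-0.004,  0.007,  0.009]), 'grasp_force': np.float64(0.0), 'finger_gap': np.float64(0.088)}
```

View pics/top0.png

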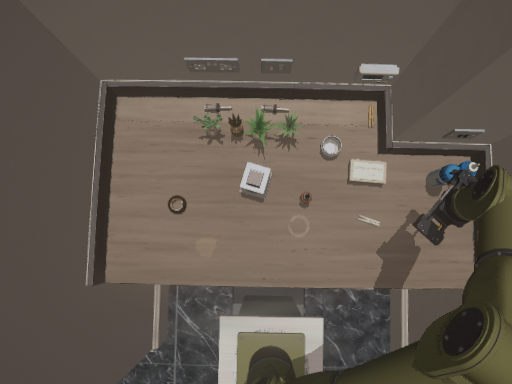

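View pics/side0.png

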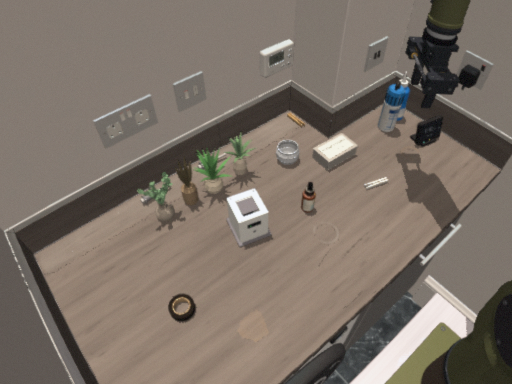

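The top view shows the bottle at about (306,198) and the dock at (256,179). The side view shows the bottle at (309,197) and the dock at (248,213), with its dark window facing the robot at (254,223). I'll measure both.

```bash
python3 - <<'E'
from h import *
for n,db,bb in(('top',(235,275,158,200),(296,316,188,210)),('side',(222,275,185,245),(298,320,178,216))):
    W=np.load(n+'0.npy')
    P=W[db[2]:db[3],db[0]:db[1]].reshape(-1,3);P=P[np.isfinite(P[:,0])]
    print(n,'table z',np.nanmedian(W[225:235,200:215,2]) )
    T=P[(P[:,2]>.084)&(P[:,2]<.1)]
    r=cv2.minAreaRect(T[:,:2].astype(np.float32)*1000);print('dock top',len(T),T.mean(0),r, 'box',cv2.boxPoints(r).round(0).tolist())
    B=W[bb[2]:bb[3],bb[0]:bb[1]].reshape(-1,3);B=B[B[:,2]>.015]
    for lo,hi in((.015,.065),(.065,.08),(.082,.11)):
        q=B[(B[:,2]>lo)&(B[:,2]<hi)]
        if len(q):print('bottle',lo,len(q),q.mean(0),q.min(0),q.max(0))
im=cv2.imread('pics/top0.png')[150:220,225:325];im2=cv2.imread('pics/side0.png')[175:260,215:330]
cv2.imwrite('pics/c1.png',np.hstack([cv2.resize(im,(400,350),interpolation=2),cv2.resize(im2,(400,350),interpolation=2)]))
E
```

```text
top table z -0.002109377665420409
dock top 632 [0.56591752 0.05616929 0.09016776] ((565.1854858398438, 56.581138610839844), (73.89496612548828, 80.07418823242188), 74.0318374633789) box [[517.0, 32.0], [594.0, 10.0], [614.0, 81.0], [537.0, 103.0]]
bottle 0.015 60 [ 0.50940152 -0.09412241  0.05136871] [ 0.49672935 -0.11331008  0.01562717] [ 0.52968878 -0.08104298  0.06206601]
bottle 0.065 32 [ 0.51243129 -0.09642076  0.07389228] [ 0.50359502 -0.1089366   0.06541829] [ 0.52482568 -0.08745449  0.07925305]
bottle 0.082 19 [ 0.51317565 -0.0978056   0.09618839] [ 0.50774849 -0.10320027  0.08569566] [ 0.51908354 -0.09137388  0.10320587]
side table z 0.0006795641149118792
dock top 901 [0.56199172 0.0606844  0.09207898] ((564.8845825195312, 58.520591735839844), (74.51529693603516, 81.58238983154297), 74.47561645507812) box [[516.0, 34.0], [594.0, 12.0], [614.0, 84.0], [536.0, 105.0]]
bottle 0.015 193 [ 0.50593421 -0.08742314  0.04334437] [ 0.49543949 -0.10898566  0.0150449 ] [ 0.528609   -0.07780193  0.06481553]
bottle 0.065 59 [ 0.50960933 -0.09086931  0.07415598] [ 0.5016595  -0.10410107  0.06511804] [ 0.52304211 -0.08416058  0.07993097]
bottle 0.082 37 [ 0.51144704 -0.09376738  0.09387491] [ 0.50688486 -0.09981022  0.08263442] [ 0.51759581 -0.08979574  0.10209053]
```

View pics/c1.png

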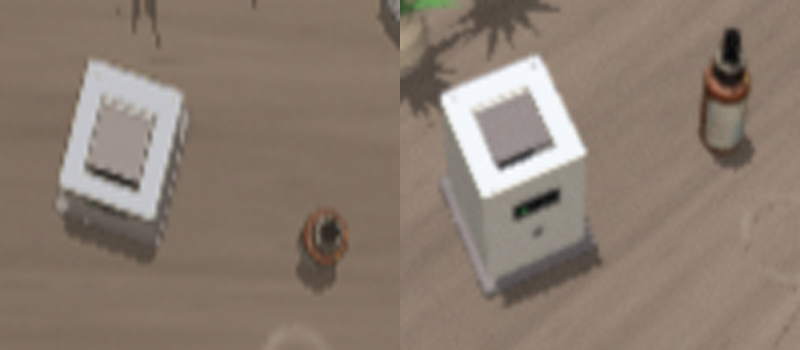

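The crop confirms that the window faces the robot, that the flap is a grey plate with a dark gap at its front edge, and that the bulb is on top of the bottle. Next I'll fit the bay outline and check the plant heights.

```bash
cat >> h.py <<'E'
def plane(name,z):
    c=arm.calibration(name);d=np.ones((384,512));P=world(name,d);o=np.array(c['position']);v=P-o
    return o+v*((z-o[2])/v[...,2:])
E
python3 - <<'E'
from h import *
for n,db in(('top',(235,275,158,200)),('side',(222,275,185,245))):
    im=cv2.imread(f'pics/{n}0.png');g=im.min(2);W=np.load(n+'0.npy');Q=plane(n,.092)
    th=-.28;ax=np.array([np.cos(th),np.sin(th)]);ay=np.array([-ax[1],ax[0]]);c=np.array([.566,.057])
    D=(Q[...,:2]-c);X=D@ax*1000;Y=D@ay*1000
    # subpixel profiles, white top vs grey flap
    from scipy.interpolate import griddata
    m=(abs(X)<70)&(abs(Y)<70)
    gx=np.arange(-52,53,2.)
    px=griddata((X[m],Y[m]),g[m],(gx[:,None],np.linspace(-12,12,9)[None]));py=griddata((X[m],Y[m]),g[m],(np.linspace(-12,12,9)[:,None],gx[None]))
    print(n,'along x',list(zip(gx.astype(int),px.mean(1).astype(int))));print('along y',list(zip(gx.astype(int),py.mean(0).astype(int))))
    P=W[np.isfinite(W[...,0])];print('tall near dock',[ (x,P[(abs(P[:,0]-x)<.01)&(abs(P[:,1]-.06)<.13)][:,2].max().round(3)) for x in np.arange(.62,.8,.02).round(2)])
E
```

```text
top along x [(np.int64(-52), np.int64(82)), (np.int64(-50), np.int64(85)), (np.int64(-48), np.int64(86)), (np.int64(-46), np.int64(82)), (np.int64(-44), np.int64(72)), (np.int64(-42), np.int64(76)), (np.int64(-40), np.int64(114)), (np.int64(-38), np.int64(161)), (np.int64(-36), np.int64(188)), (np.int64(-34), np.int64(194)), (np.int64(-32), np.int64(195)), (np.int64(-30), np.int64(189)), (np.int64(-28), np.int64(165)), (np.int64(-26), np.int64(120)), (np.int64(-24), np.int64(69)), (np.int64(-22), np.int64(75)), (np.int64(-20), np.int64(112)), (np.int64(-18), np.int64(135)), (np.int64(-16), np.int64(141)), (np.int64(-14), np.int64(141)), (np.int64(-12), np.int64(141)), (np.int64(-10), np.int64(141)), (np.int64(-8), np.int64(141)), (np.int64(-6), np.int64(141)), (np.int64(-4), np.int64(141)), (np.int64(-2), np.int64(141)), (np.int64(0), np.int64(142)), (np.int64(2), np.int64(142)), (np.int64(4), np.int64(142)), (np.int64(6), np.int64(142)), (np.int64(8), np.int64(141)), (np.int64(10), np.int64(141)), (np.int64(12), np.int64(141)), (np.int64(14), np.int64(141)), (np.int64(16), np.int64(
[... 5667 characters left out ...]
), np.int64(241)), (np.int64(36), np.int64(222)), (np.int64(38), np.int64(169)), (np.int64(40), np.int64(126)), (np.int64(42), np.int64(117)), (np.int64(44), np.int64(117)), (np.int64(46), np.int64(116)), (np.int64(48), np.int64(116)), (np.int64(50), np.int64(116)), (np.int64(52), np.int64(116))]
tall near dock [(np.float64(0.62), np.float64(0.091)), (np.float64(0.64), np.float64(0.005)), (np.float64(0.66), np.float64(0.091)), (np.float64(0.68), np.float64(0.143)), (np.float64(0.7), np.float64(0.132)), (np.float64(0.72), np.float64(0.145)), (np.float64(0.74), np.float64(0.149)), (np.float64(0.76), np.float64(0.12)), (np.float64(0.78), np.float64(0.107)), (np.float64(0.8), np.float64(0.028))]
```

Call:
carry_out:
  plan:
    - [0.06,[0,0,-0.015],0.188]
    - [0.06,[0,0,-0.015],0.188]
    - [0.06,[0,0,-0.015],0.188]
    - [0.06,[0,0,0],0.188]
    - [0.06,[0,0,0],0.188]

```text
time: 0.72
eef_pos: [0.4689, -0.4128, 0.2835]
tool_rot: [-0.0, 0.999, -0.047, -0.0]
ft_force: [0.1, 0.6, 0.9]
finger_gap: 0.0599
grasp_force: 0.0
```

Call:
carry_out:
  plan:
    - [0.06,[0,0,0],0.186]
    - [0.06,[-0.0073,-0.0525,0],0]
    - [0.06,[-0.0073,-0.0525,0.02],0]
    - [0.06,[-0.0073,-0.0525,0.02],0]
    - [0.06,[-0.0073,-0.0525,0.02],0]

```text
time: 1.35
eef_pos: [0.4979, -0.2012, 0.223]
tool_rot: [-0.0, 0.991, -0.137, -0.0]
ft_force: [1.5, 0.4, -0.5]
finger_gap: 0.0602
grasp_force: 0.0
```

Call:
carry_out:
  plan:
    - [0.05,[-0.0073,-0.0525,0.02],0]
    - [0.05,[-0.0073,-0.0525,0.02],0]
    - [0.05,[0,0,0.02],0]
    - [0.05,[0,0,0.02],0]
    - [0.05,[0,0,0],0]

```text
time: 1.98
eef_pos: [0.5112, -0.0976, 0.1425]
tool_rot: [-0.0, 0.991, -0.137, -0.002]
ft_force: [-0.0, -0.4, 0.5]
finger_gap: 0.05
grasp_force: 0.0
```

```bash
python3 - <<'E'
from h import *
print(arm.read_state()['eef_pos'],arm.read_state()['tool_rot'])
o=[]
for n,b in(('top',(180,230,281,331)),('side',(160,220,280,340))):
    im,d=arm.capture(n);W=world(n,d);np.save(n+'1.npy',W)
    o.append(cv2.resize(im[b[0]:b[1],b[2]:b[3],::-1],(400,400),interpolation=2))
cv2.imwrite('pics/c2.png',np.hstack(o))
E
```

```text
[ 0.51121002 -0.09755851  0.14249127] [-9.12457757e-06  9.90613810e-01 -1.36679085e-01 -1.76261829e-03]
```

View pics/c2.png

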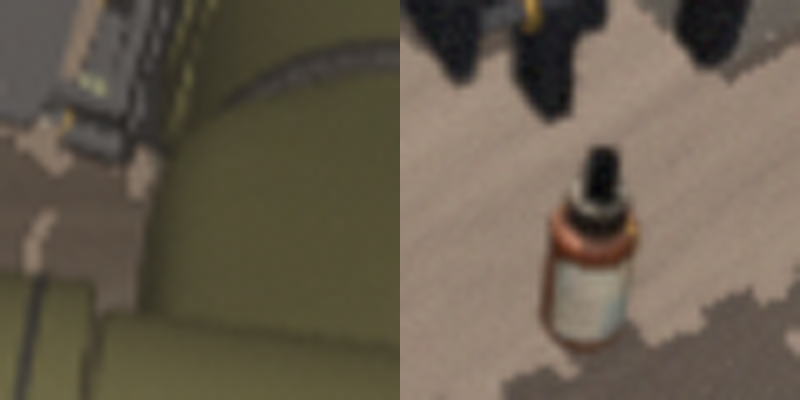

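```bash
python3 - <<'E'
from h import *
W=np.load('side1.npy');e=arm.read_state()['eef_pos'];th=-.28
ax=np.array([np.cos(th),np.sin(th)]);ay=np.array([np.sin(th),-np.cos(th)])
m=np.isfinite(W[...,0])&(abs(W[...,2]-.153)<.012)&(np.linalg.norm(W[...,:2]-e[:2],axis=-1)<.12)
n,l,s,c=cv2.connectedComponentsWithStats(m.astype(np.uint8))
for i in range(1,n):
    if s[i,4]>4:
        P=W[l==i]-e;print(s[i],'tool x',(P[:,:2]@ax).min(),(P[:,:2]@ax).max(),'tool y',(P[:,:2]@ay).min(),(P[:,:2]@ay).max(),'z',P[:,2].min(),P[:,2].max())
B=W[165:220,300:345].reshape(-1,3);B=B[(B[:,2]>.082)&(B[:,2]<.107)]-e
print('bulb',len(B),'x',(B[:,:2]@ax).mean(),'y',(B[:,:2]@ay).mean(),B.mean(0)+e)
E
```

```text
[321 161  11  10  61] tool x -0.013572022230311983 0.0060170363974556594 tool y 0.023192103884284918 0.03910434413850744 z -0.0002765586319551927 0.020823296015631154
[296 168  10  11  46] tool x -0.014142605982004666 0.007987709638784738 tool y -0.041989855799377286 -0.02643888717242274 z 0.0006440376353936683 0.021037531640654916
bulb 37 x -0.0021668130269645153 y -0.004133037869368257 [ 0.51149492 -0.09362196  0.09393876]
```

Relative to the fingers, the bulb is centred in tool y and about 3 mm ahead in tool x. I'll shift, descend and grip.

Call:
carry_out:
  plan:
    - [0.05,[0.003,0,0.02],0]
    - [0.05,[0,0,0.02],0]
    - [0.05,[0,0,0.015],0]
    - [0.05,[0,0,0.008],0]
    - [0.05,[0,0,0],0]

```text
time: 2.7
eef_pos: [0.5152, -0.0989, 0.0806]
tool_rot: [-0.0, 0.991, -0.137, -0.0]
ft_force: [-0.6, 0.4, 0.1]
finger_gap: 0.0501
grasp_force: 0.0
```

Call:
carry_out:
  plan:
    - [0.01,[0,0,0],0]
    - [0.005,[0,0,0],0]
    - [0.005,[0,0,0],0]
    - [0.005,[0,0,0],0]
    - [0.005,[0,0,0],0]
  grip_force: 25

```text
time: 3.32
eef_pos: [0.5154, -0.0987, 0.0809]
tool_rot: [-0.0, 0.991, -0.137, 0.0]
ft_force: [0.9, 0.9, 1.5]
finger_gap: 0.0119
grasp_force: 25.0
```

Call:
carry_out:
  plan:
    - [0.05,[0,0,0],0]
    - [0.05,[0,0,0],0]
    - [0.05,[0,0,0.008],0]
    - [0.05,[0,0,0],0]
    - [0.02,[0,0,0],0]
  grip_force: 6

```text
time: 3.95
eef_pos: [0.5151, -0.0988, 0.0725]
tool_rot: [0.0, 0.991, -0.137, -0.0]
ft_force: [-0.5, 0.2, 0.1]
finger_gap: 0.0424
grasp_force: 0.0
```

Call:
carry_out:
  plan:
    - [0.005,[0,0,0],0]
    - [0.005,[0,0,0],0]
    - [0.005,[0,0,0],0]
    - [0.005,[0,0,0],0]

```text
time: 4.45
eef_pos: [0.5154, -0.0988, 0.0728]
tool_rot: [-0.0, 0.991, -0.137, 0.0]
ft_force: [0.4, 0.3, 0.1]
finger_gap: 0.023
grasp_force: 6.0
```

At this height the fingers closed on the 24 mm cap, and the gap reads about 1 mm low. The earlier reading of 11.9 mm was therefore the full 13 mm bulb. I'll regrip just above the cap.

Call:
carry_out:
  plan:
    - [0.05,[0,0,0],0]
    - [0.05,[0,0,0],0]
    - [0.05,[0,0,-0.0065],0]
    - [0.03,[0,0,0],0]
    - [0.005,[0,0,0],0]
  grip_force: 30

```text
time: 5.08
eef_pos: [0.5154, -0.0988, 0.0794]
tool_rot: [0.0, 0.991, -0.137, 0.0]
ft_force: [-0.5, 0.7, 0.2]
finger_gap: 0.0321
grasp_force: 0.0
```

Call:
carry_out:
  plan:
    - [0.005,[0,0,0],0]
    - [0.005,[0,0,0],0]
    - [0.005,[0,0,0],0]
    - [0.005,[0,0,-0.01],0]
    - [0.005,[0,0,-0.03],0]

```text
time: 5.7
eef_pos: [0.5142, -0.0986, 0.1191]
tool_rot: [0.0, 0.991, -0.137, -0.001]
ft_force: [0.7, -0.1, -0.6]
finger_gap: 0.0118
grasp_force: 30.0
```

Call:
carry_out:
  plan:
    - [0.005,[0,0,-0.026],0]
    - [0.005,[0,0,-0.026],0]
    - [0.005,[0,0,-0.026],0]
    - [0.005,[0,-0.041,0],0]
    - [0.005,[0,-0.041,0],0]

```text
time: 6.32
eef_pos: [0.5379, -0.0194, 0.1984]
tool_rot: [-0.0, 0.99, -0.138, 0.001]
ft_force: [-0.3, 0.3, -1.1]
finger_gap: 0.0117
grasp_force: 30.0
```

Call:
carry_out:
  plan:
    - [0.005,[0,-0.041,0],0]
    - [0.005,[0,-0.041,0],0]
    - [0.005,[0,0,0],0]

```text
time: 6.7
eef_pos: [0.5602, 0.0639, 0.1975]
tool_rot: [-0.001, 0.991, -0.133, 0.0]
ft_force: [-0.4, -0.6, -1.9]
finger_gap: 0.0118
grasp_force: 30.0
```

```bash
python3 - <<'E'
from h import *
s=arm.read_state();e=s['eef_pos'];print(e,s['ft_force'],s['ft_torque'],s['finger_gap'])
im,d=arm.capture('side');W=world('side',d);np.save('side2.npy',W);np.save('side2im.npy',im)
cv2.imwrite('pics/c3.png',cv2.resize(im[130:260,190:310,::-1],(540,585),interpolation=2))
th=-.28;ax=np.array([np.cos(th),np.sin(th)]);ay=np.array([-np.sin(th),np.cos(th)])
D=W-e;x=D[...,:2]@ax*1000;y=D[...,:2]@ay*1000;z=W[...,2]*1000
for lo,hi in((115,125),(125,135),(135,145),(145,155),(155,165),(165,180)):
    m=(z>lo)&(z<hi)&(abs(x)<45)&(abs(y)<45)
    if m.sum():print(lo,m.sum(),'x',x[m].min().round(1),x[m].max().round(1),'y',y[m].min().round(1),y[m].max().round(1))
E
```

```text
[0.56017624 0.06388834 0.19750834] [-0.3824079  -0.56392227 -1.89076729] [ 0.06717444  0.03196608 -0.00126817] 0.011800600039947899
115 14 x -18.3 -1.9 y -11.0 18.3
125 37 x -19.8 -1.1 y -12.1 18.6
135 41 x -20.5 -3.8 y -11.5 18.4
145 45 x -19.6 0.9 y -12.4 18.8
155 49 x -20.9 0.3 y -13.2 18.0
165 103 x -19.4 8.5 y -14.0 18.4
```

View pics/c3.png

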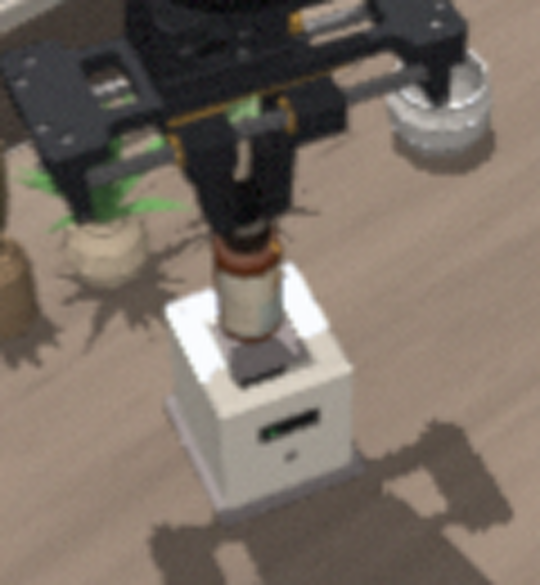

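The bottle is upright over the dock, slightly to the left of the bay. I'll check the settled pose.

Call:
carry_out:
  plan:
    - [0.005,[0.002,0.001,0],0]
    - [0.005,[0,0,0],0]
    - [0.005,[0,0,0],0]

```text
time: 7.12
eef_pos: [0.5613, 0.0564, 0.1973]
tool_rot: [0.0, 0.99, -0.138, -0.0]
ft_force: [-0.1, 0.2, -0.7]
finger_gap: 0.0118
grasp_force: 30.0
```

```bash
cat >m.py <<'E'
from h import *
from scipy.spatial.transform import Rotation as R
im,d=arm.capture('side');s=arm.read_state();e=s['eef_pos'];W=world('side',d)
th=-.28;ax=np.array([np.cos(th),np.sin(th)]);ay=np.array([-np.sin(th),np.cos(th)])
D=W[...,:2]-[.566,.057];x=D@ax*1000;y=D@ay*1000;z=W[...,2]*1000
de=e[:2]-[.566,.057];print('eef',e,s['ft_force'],'rel dock',de@ax*1000,de@ay*1000)
m=(z>e[2]*1000-70)&(z<e[2]*1000-22)&(abs(x-de@ax*1000)<25)&(abs(y-de@ay*1000)<25)&(z>97)
# fit circle r=16.5 to body points
from scipy.optimize import least_squares
P=np.c_[x[m],y[m]];print(len(P))
r=least_squares(lambda c:np.hypot(*(P-c).T)-16.5,[de@ax*1000,de@ay*1000],loss='soft_l1').x
print('bottle axis (side cam)',r,'need dock dx,dy',np.array([-8.2,.7])-r)
E
python3 m.py
```

```text
eef [0.56128384 0.05673654 0.19728079] [-0.05226939 -0.35753502 -0.5032718 ] rel dock -4.45968332449686 -1.556536781148455
210
bottle axis (side cam) [-6.59355831 -0.33893089] need dock dx,dy [-1.60644169  1.03893089]
```

Call:
carry_out:
  plan:
    - [0.005,[-0.0015,-0.001,0],0]
    - [0.005,[0,0,0.012],0]
    - [0.005,[0,0,0.01],0]
    - [0.005,[0,0,0],0]
    - [0.005,[0,0,0],0]

```text
time: 7.8
eef_pos: [0.5603, 0.0589, 0.1751]
tool_rot: [0.0, 0.991, -0.137, -0.0]
ft_force: [0.1, 0.2, -1.1]
finger_gap: 0.0116
grasp_force: 30.0
```

Call:
carry_out:
  plan:
    - [0.005,[0,0,0.003],0]
    - [0.005,[0,0,0.003],0]
    - [0.005,[0,0,0.003],0]
    - [0.005,[0,0,0.003],0]

```text
time: 8.3
eef_pos: [0.5606, 0.059, 0.1636]
tool_rot: [-0.0, 0.991, -0.137, 0.001]
ft_force: [-1.2, -0.4, 5.8]
finger_gap: 0.012
grasp_force: 30.0
```

Call:
carry_out:
  plan:
    - [0.005,[0,0,0.003],0]
    - [0.005,[0,0,0.003],0]
    - [0.005,[0,0,0.003],0]

```text
time: 8.68
eef_pos: [0.5597, 0.059, 0.1538]
tool_rot: [0.0, 0.991, -0.137, -0.001]
ft_force: [-1.2, 0.3, 1.8]
finger_gap: 0.0114
grasp_force: 30.0
```

Call:
carry_out:
  plan:
    - [0.005,[0,0,0.003],0]
    - [0.005,[0,0,0.003],0]
    - [0.005,[0,0,0.003],0]

```text
time: 9.05
eef_pos: [0.56, 0.0589, 0.1448]
tool_rot: [0.0, 0.991, -0.137, -0.0]
ft_force: [-2.0, -0.3, 2.0]
finger_gap: 0.0118
grasp_force: 30.0
```

Call:
carry_out:
  plan:
    - [0.005,[0,0,0.002],0]
    - [0.005,[0,0,0.002],0]
    - [0.005,[0,0,0.001],0]

```text
time: 9.43
eef_pos: [0.5602, 0.0589, 0.1401]
tool_rot: [0.0, 0.991, -0.137, -0.0]
ft_force: [-1.5, -0.1, 0.9]
finger_gap: 0.0115
grasp_force: 30.0
```

Call:
carry_out:
  plan:
    - [0.005,[0,0,0.0015],0]
    - [0.005,[0,0,0.0015],0]
    - [0.005,[0,0,0],0]

```text
time: 9.8
eef_pos: [0.5601, 0.0589, 0.137]
tool_rot: [0.0, 0.991, -0.137, -0.0]
ft_force: [-1.5, 0.4, -0.3]
finger_gap: 0.0117
grasp_force: 30.0
```

Call:
carry_out:
  plan:
    - [0.005,[0,0,0.0015],0]
    - [0.005,[0,0,0.0015],0]
    - [0.005,[0,0,0],0]

```text
time: 10.18
eef_pos: [0.5601, 0.0589, 0.1341]
tool_rot: [0.0, 0.991, -0.137, -0.0]
ft_force: [-0.6, 0.5, -0.5]
finger_gap: 0.012
grasp_force: 30.0
```

Call:
carry_out:
  plan:
    - [0.005,[0,0,0.0015],0]
    - [0.005,[0,0,0.0015],0]

```text
time: 10.42
eef_pos: [0.5602, 0.0589, 0.1311]
tool_rot: [0.0, 0.991, -0.137, 0.0]
ft_force: [-1.6, 0.1, -0.2]
finger_gap: 0.0117
grasp_force: 30.0
```

Call:
carry_out:
  plan:
    - [0.005,[0,0,0.0015],0]
    - [0.005,[0,0,0.0015],0]

```text
time: 10.68
eef_pos: [0.5605, 0.059, 0.1286]
tool_rot: [-0.0, 0.991, -0.137, 0.0]
ft_force: [-2.8, 0.1, 4.8]
finger_gap: 0.0116
grasp_force: 30.0
```

Call:
carry_out:
  plan:
    - [0.005,[0,0,0.0015],0]
    - [0.005,[0,0,0.0015],0]

```text
time: 10.92
eef_pos: [0.5605, 0.059, 0.1256]
tool_rot: [-0.0, 0.991, -0.137, 0.0]
ft_force: [-2.4, 1.6, 5.0]
finger_gap: 0.0118
grasp_force: 30.0
```

The bottle met the seat at a TCP height of about 0.129, so the stop should be near 0.120.

Call:
carry_out:
  plan:
    - [0.005,[0,0,0.0015],0]
    - [0.005,[0,0,0.001],0]

```text
time: 11.18
eef_pos: [0.5605, 0.059, 0.1231]
tool_rot: [-0.0, 0.991, -0.137, 0.0]
ft_force: [-2.5, 0.6, 5.4]
finger_gap: 0.0119
grasp_force: 30.0
```

Call:
carry_out:
  plan:
    - [0.005,[0,0,0.001],0]
    - [0.005,[0,0,0],0]

```text
time: 11.42
eef_pos: [0.5604, 0.059, 0.122]
tool_rot: [-0.0, 0.991, -0.137, 0.0]
ft_force: [-2.1, 0.7, 4.9]
finger_gap: 0.0118
grasp_force: 30.0
```

Call:
carry_out:
  plan:
    - [0.005,[0,0,0.001],0]
    - [0.005,[0,0,0],0]

```text
time: 11.68
eef_pos: [0.5604, 0.059, 0.121]
tool_rot: [-0.0, 0.991, -0.137, 0.0]
ft_force: [-2.1, 0.1, 5.6]
finger_gap: 0.0118
grasp_force: 30.0
```

Call:
carry_out:
  plan:
    - [0.005,[0,0,0.001],0]
    - [0.005,[0,0,0],0]

```text
time: 11.92
eef_pos: [0.5607, 0.059, 0.1205]
tool_rot: [-0.0, 0.991, -0.137, 0.001]
ft_force: [-2.2, 0.9, 8.8]
finger_gap: 0.0116
grasp_force: 30.1
```

Call:
carry_out:
  plan:
    - [0.005,[0,0,0.0007],0]
    - [0.005,[0,0,0],0]

```text
time: 12.18
eef_pos: [0.561, 0.059, 0.1201]
tool_rot: [-0.0, 0.991, -0.137, 0.001]
ft_force: [-2.6, 1.2, 11.8]
finger_gap: 0.012
grasp_force: 30.1
```

Call:
carry_out:
  plan:
    - [0.005,[0,0,0.0007],0]
    - [0.005,[0,0,0],0]

```text
time: 12.42
eef_pos: [0.5613, 0.059, 0.1197]
tool_rot: [-0.0, 0.991, -0.137, 0.001]
ft_force: [-2.5, 0.3, 12.4]
finger_gap: 0.0118
grasp_force: 30.1
```

Call:
carry_out:
  plan:
    - [0.005,[0,0,0.0005],0]
    - [0.005,[0,0,0],0]
    - [0.005,[0,0,0],0]

```text
time: 12.8
eef_pos: [0.5614, 0.059, 0.1194]
tool_rot: [-0.0, 0.991, -0.137, 0.001]
ft_force: [-3.3, -0.0, 13.8]
finger_gap: 0.0117
grasp_force: 30.1
```

The force climbs steadily at the stop (5.6, 8.8, 11.8, then 13.8 N), and the seat has travelled about 9 mm. I'll ease off slightly, let go and retreat upward.

Call:
carry_out:
  plan:
    - [0.005,[0,0,-0.0008],0]
    - [0.005,[0,0,0],0]
    - [0.02,[0,0,0],0]
    - [0.04,[0,0,0],0]
    - [0.05,[0,0,0],0]

```text
time: 13.42
eef_pos: [0.5606, 0.0586, 0.1185]
tool_rot: [0.0, 0.991, -0.137, 0.0]
ft_force: [-0.2, 0.2, 0.5]
finger_gap: 0.038
grasp_force: 0.0
```

Call:
carry_out:
  plan:
    - [0.05,[0,0,-0.005],0]
    - [0.05,[0,0,-0.02],0]
    - [0.05,[0,0,-0.04],0]
    - [0.05,[0,0,-0.05],0]
    - [0.05,[0,0,0],0]

```text
time: 14.05
eef_pos: [0.5629, 0.0589, 0.2373]
tool_rot: [-0.001, 0.991, -0.137, 0.004]
ft_force: [-0.4, -0.1, -0.3]
finger_gap: 0.05
grasp_force: 0.0
```

```bash
python3 - <<'E'
from h import *
im,d=arm.capture('side');W=world('side',d);s=arm.read_state();print(s['time'],s['eef_pos'],s['ft_force'],s['finger_gap'])
cv2.imwrite('pics/c4.png',cv2.resize(im[130:260,190:310,::-1],(540,585),interpolation=2))
P=W[150:240,225:280].reshape(-1,3);P=P[(P[:,2]>.115)&(P[:,2]<.16)&(np.hypot(P[:,0]-.56,P[:,1]-.06)<.025)]
for lo in(.115,.12,.125,.13,.135,.14,.145):
    q=P[(P[:,2]>lo)&(P[:,2]<lo+.005)]
    if len(q):print(lo,len(q),q.mean(0))
E
```

```text
14.1 [0.56125796 0.0590378  0.23518087] [-0.27487381  0.05130786 -0.13958516] 0.05074758332098915
0.115 29 [0.55473058 0.06866012 0.11838807]
0.12 20 [0.55302599 0.06744614 0.12149742]
0.125 9 [0.55374118 0.06736975 0.12736103]
0.13 7 [0.55355547 0.06908585 0.13188919]
0.135 13 [0.55487615 0.06749123 0.13796878]
0.14 15 [0.55729614 0.06769388 0.14229219]
```

View pics/c4.png

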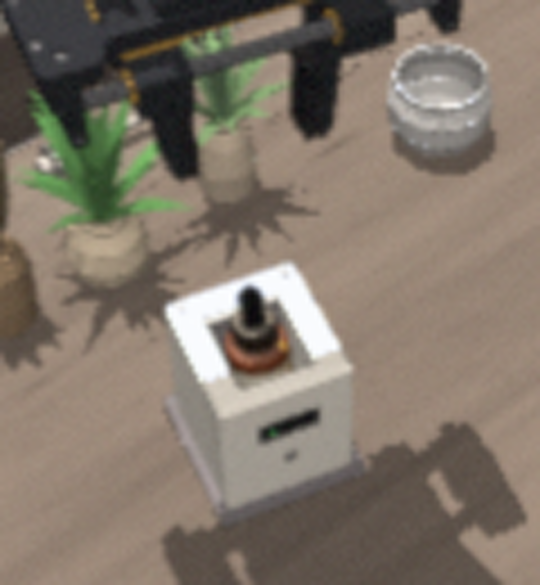

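The bottle stands upright in the dock with its top at about 0.143 m, matching the height at the stop. The gripper is clear and the cup and plants are untouched.

```bash
python3 -c "from bench import arm;print(arm.sign_off())"
```

```text
the job is handed in; nothing more can be done
None
```

The job is handed in: the bottle stands upright in the dock with the seat pressed onto its stop (highest force I read was about 14 N), the gripper has let go and is clear, and the whole job took 14 s.

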